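Re-slot the mixed-up rolling stock

TASK

The four model railway vehicles stand in each other's slots. Put each one into the slot lined in its own colour, using the empty cork-lined slot as a parking place, so that each ends up standing on its wheels on the slot floor, centred in its slot and lined up with it, either way round. Keep the vehicles upright, set them down rather than drop them, and leave the cork tunnel portal where it is.

Things in the scene. Friction and masses are not known exactly. Their poses are not given: they have to be found in the camera images.
- tender_mid (a point): Black tender, a model railway vehicle 100 mm long, 34 mm wide and 56 mm high, box-shaped with coal on top, about 0.2 kg. Its wheels do not turn. Grasp it across its 34 mm width. The point is its centre, half-way up, 28 mm above its wheel treads; x runs along its length, y across it, z up.
- flat_wagon_mid (a point): Rust-brown flat wagon, 120 mm long, 34 mm wide, 56 mm high in all: a low deck (19 mm high) with a crate fixed on its middle, 64 mm long, 32 mm wide, from 19 to 56 mm up; about 0.3 kg. Its wheels do not turn. Grasp it across the crate's 32 mm width. The point is its centre, half-way up, 28 mm above its wheel treads; x runs along its length, y across it, z up.
- guards_van_mid (a point): Teal guards van with pale windows, 110 mm long, 34 mm wide, 56 mm high, box-shaped, about 0.12 kg. Its wheels do not turn. Grasp it across its 34 mm width. The point is its centre, half-way up, 28 mm above its wheel treads; x runs along its length, y across it, z up.
- hopper_mid (a point): Yellow covered hopper wagon, 104 mm long, 34 mm wide, 56 mm high, box-shaped, about 0.14 kg. Its wheels do not turn. Grasp it across its 34 mm width. The point is its centre, half-way up, 28 mm above its wheel treads; x runs along its length, y across it, z up.
- slot_black: Floor of the slot lined in black in the wooden stand: 178 mm long, 60 mm wide, flat. The origin is the centre of the slot floor, 14 mm above the table; x runs along the slot, y across it to the next slot (slots are 85 mm apart, in one row, all parallel), z up. Between slots run wooden strips 25 mm wide, 4 mm higher than the slot floor; the slot ends are open. Fixed.
- slot_brown: Floor of the slot lined in rust-brown in the wooden stand: 178 mm long, 60 mm wide, flat. The origin is the centre of the slot floor, 14 mm above the table; x runs along the slot, y across it to the next slot (slots are 85 mm apart, in one row, all parallel), z up. Between slots run wooden strips 25 mm wide, 4 mm higher than the slot floor; the slot ends are open. Fixed.
- slot_teal: Floor of the slot lined in teal in the wooden stand: 178 mm long, 60 mm wide, flat. The origin is the centre of the slot floor, 14 mm above the table; x runs along the slot, y across it to the next slot (slots are 85 mm apart, in one row, all parallel), z up. Between slots run wooden strips 25 mm wide, 4 mm higher than the slot floor; the slot ends are open. Fixed.
- slot_yellow: Floor of the slot lined in yellow in the wooden stand: 178 mm long, 60 mm wide, flat. The origin is the centre of the slot floor, 14 mm above the table; x runs along the slot, y across it to the next slot (slots are 85 mm apart, in one row, all parallel), z up. Between slots run wooden strips 25 mm wide, 4 mm higher than the slot floor; the slot ends are open. Fixed.
- slot_cork: Floor of the slot lined in plain cork (empty at the start) in the wooden stand: 178 mm long, 60 mm wide, flat. The origin is the centre of the slot floor, 14 mm above the table; x runs along the slot, y across it to the next slot (slots are 85 mm apart, in one row, all parallel), z up. Between slots run wooden strips 25 mm wide, 4 mm higher than the slot floor; the slot ends are open. Fixed.
- portal: Cork tunnel portal, a loose arch 54 mm deep (x), 120 mm wide (y), 109 mm high, standing to the right of the stand. The origin is the centre of its underside, z up. To be left where it is.
Mind the look-alikes: they are no part of the job. Leave any purple look-alike of the part that bears flat_wagon_mid alone.

How it is judged (in metres and radians):
At the end, for the whole second after the job is handed in: Each vehicle's centre is within 20 mm along and 15 mm across its own-coloured slot's centre and 23 to 33 mm above the slot floor (standing flat on it), leaning less than 0.1 rad, lined up with the slot to 0.2 rad (either way round), and at rest (x of tender_mid in the frame of slot_black between -0.02 and 0.02 m and y of tender_mid in the frame of slot_black between -0.015 and 0.015 m and z of tender_mid in the frame of slot_black between 0.023 and 0.033 m and angle between each of tender_mid, flat_wagon_mid, guards_van_mid, hopper_mid's own z axis and vertical below 0.1 rad and angle between the x axis of tender_mid and the x axis of slot_black, either way round below 0.2 rad and linear speed of each of tender, flat_wagon, guards_van, hopper below 0.02 m/s and angular speed of each of tender, flat_wagon, guards_van, hopper below 0.2 rad/s and x of flat_wagon_mid in the frame of slot_brown between -0.02 and 0.02 m and y of flat_wagon_mid in the frame of slot_brown between -0.015 and 0.015 m and z of flat_wagon_mid in the frame of slot_brown between 0.023 and 0.033 m and angle between the x axis of flat_wagon_mid and the x axis of slot_brown, either way round below 0.2 rad and x of guards_van_mid in the frame of slot_teal between -0.02 and 0.02 m and y of guards_van_mid in the frame of slot_teal between -0.015 and 0.015 m and z of guards_van_mid in the frame of slot_teal between 0.023 and 0.033 m and angle between the x axis of guards_van_mid and the x axis of slot_teal, either way round below 0.2 rad and x of hopper_mid in the frame of slot_yellow between -0.02 and 0.02 m and y of hopper_mid in the frame of slot_yellow between -0.015 and 0.015 m and z of hopper_mid in the frame of slot_yellow between 0.023 and 0.033 m and angle between the x axis of hopper_mid and the x axis of slot_yellow, either way round below 0.2 rad); the robot touches nothing.
It fails at once if a vehicle is tipped over (leans more than 40 degrees) (angle between any of tender_mid, flat_wagon_mid, guards_van_mid, hopper_mid's own z axis and vertical above 0.7 rad).
It fails at once if a vehicle is let go in the air, more than 40 mm above the slot floors ((height (world z) of tender_mid above 0.082 m and contact force between tender and the fingers below 0.01 N) or (height (world z) of flat_wagon_mid above 0.082 m and contact force between flat_wagon and the fingers below 0.01 N) or (height (world z) of guards_van_mid above 0.082 m and contact force between guards_van and the fingers below 0.01 N) or (height (world z) of hopper_mid above 0.082 m and contact force between hopper and the fingers below 0.01 N)).
It fails at once if the cork tunnel portal is shifted by more than 20 mm (distance of portal from where it was at the start of the episode above 0.02 m).
It also fails if it takes over 122 s, if anything falls off the work surface, if the arm or the gripper's body presses on something with over 40 N, if the wrist force passes 120 N, or if a joint passes its speed limit or range.

ROBOT

A 6-joint arm with a two-finger parallel gripper is mounted at the origin on the work surface. World frame = base frame: x ahead of the robot, y to its left, z up, the work surface at z = 0. Lengths are in mm, angles in rad, forces in N, time in s.
With the tool pointing down it reaches from about 300 to 850 mm from the base axis. Payload 4.2 kg.
Tool frame: the origin (TCP) lies at the very end of the fingers, on their centre line; the grasp point (between the pads) lies 19 mm behind it; z points along the fingers, y is the line along which they close (so a half turn about z gives the same grasp; the last joint's range is limited). The gripper opens to 91 mm and grips with 3 to 60 N. Pads are 32 mm wide; open, the fingers measure 118 mm over their backs; the gripper's body (76 mm by 178 mm) begins 60 mm behind the grasp point.
Start: joints at [1.179, 0.32, 1.565, -0, 1.257, -0.02], TCP at [208.897, 535.729, 213.976] pointing down, gripper open.
Joint ranges: [-3.11, 3.11], [-0.84, 2.01], [0.21, 2.61], [-1.34, 4.49], [0.05, 2.63], [-2.56, 2.56]. Speed limits (rad/s): [2.57, 2.57, 3.14, 3.14, 3.14, 3.14].

INTERFACE

Orientations are given as [roll, pitch, yaw] about the fixed x, y, z axes, in that order (R = Rz(yaw) Ry(pitch) Rx(roll)).
In Python, from rig import manip, read_camera, spot_in gives the robot as it stands. The module is installed in compiled form; this text tells all that it offers.
- The arm moves only by the tool carry_out, never from a script. Its argument "targets" is one flat list of numbers, 7 for each row, row after row: the turn, a rotation vector about the tool's x, y, z in rad, then the shift along the tool's x, y, z in mm, then the finger opening in mm, from 0 to 91.2. In form: [ax, ay, az, tx, ty, tz, fingers, ax, ay, az, tx, ty, tz, fingers, ...]. A call has 1 to 8 rows; each row is the pose to reach, as a shift and turn from the pose commanded when the call began, along the tool's axes at that moment; what a row does not reach only later rows make up. A row lasts 1/8 s, in which the tool goes at most 62.5 mm and 10.7 degrees, less where a joint would pass 70% of its speed; a pose out of reach is approached as far as the arm can. A call with a gripper value outside its range is refused whole. The fingers move at their own pace and stop on an object; "newtons" is the grip in N (left out, the last holds). Time passes only in rows, so rows that repeat a pose let the fingers close. It gives the time, the measured TCP pose, the force, the opening and the grip force at its end, in the units of the state.
- manip.read_state(): the state, without advancing time (a new reading comes with each control period).
- read_camera(name): name is "side" or "top" or "wrist"; returns a dict with "color" (420x560x3 uint8, red, green, blue), "depth" (420x560 float32, mm along the optical axis (not along the pixel's ray), 0 where there is no reading), "intrinsics" (3x3 intrinsics, pixels), "extrinsics" (4x4, takes a point from camera to world coordinates). Camera axes: x right, y down, z forward; pixel columns grow to the right and rows downward; lengths in mm; the calibration is good to about 2 mm. A picture is of the moment at which its call begins.
- manip.sign_off(): hands the job in; it is judged then, once.
Trained networks look in a picture, given as the dict that the camera call returned (one of the last four; its "shot" number tells which), for a name from the list of things; names that differ only in an ending like _2 or _b are one class to them, and where a whole thing is asked for, a point or a joint stands for the part that bears it (a point fixed in the world has none). Each returns a list of dicts, best first, with "confidence" (0 to 1); they miss things now and then, are a little off and sometimes report something else, mostly with a low value. They report only what shows in the picture. A call takes as long as a camera call. They do not tell look-alikes from the thing itself.
- spot_in(picture, thing): "at" ([x, y, z] in mm, in world coordinates, good to about 4 mm: the middle of the surface that is visible of it).
The state is a dict: "time": time; "joint_pos": joint angles; "qvel": joint speeds; "joint_efforts": joint torques, N m; "position": TCP position; "tool_rot": TCP orientation; "contact_force": force on the tool from outside, world axes, zero at the start; "torque": the same for the moment, N m; "grip_width": opening from 0.0 (shut) to 1.0 (fully open); "finger_force": force on a finger pad.
Only numpy, scipy, OpenCV 4.12 (cv2) and the standard library are available. Lean on these libraries where they do the work, as an engineer would, in place of code of your own. Each camera call takes 0.05 s, during which the arm holds its last target. There are 200 camera calls.

## Working session

There is one attempt and no reset: what is moved stays moved. The work goes in short steps, Python scripts to look and compute and a tool call to move; the robot and the scene stay as the last step left them, time stands still between calls to the robot, and variables do not carry over. Pictures are saved under pics/ and viewed, at most 14 in all, crops included, and the job is handed in when it is done.

Besides the shell and the picture viewer there is one more tool, called as a command line: name --argument value ..., lists and objects as JSON in quotes. carry_out: Moves the arm, as the interface text tells. Its arguments: {"type":"object","properties":{"targets":{"type":"array"},"newtons":{"type":"number"}},"required":["targets"]}

```bash
mkdir -p pics; python3 - <<'E'
from rig import manip, read_camera, spot_in
import cv2,numpy as np
s=manip.read_state();print({k:np.round(v,3).tolist() for k,v in s.items()})
for n in ("top","side"):
    p=read_camera(n);cv2.imwrite(f"pics/{n}0.png",p["color"][:,:,::-1])
    np.savez(f"pics/{n}0.npz",**{k:p[k] for k in("color","depth","intrinsics","extrinsics")})
    print(n,np.round(p["extrinsics"],3).tolist())
    for t in("tender_mid","flat_wagon_mid","guards_van_mid","hopper_mid","slot_black","slot_brown","slot_teal","slot_yellow","slot_cork","portal"):
        print(t,[(np.round(d["at"]).tolist(),round(d["confidence"],2)) for d in spot_in(p,t)])
E
```

```text
{'time': 0.0, 'joint_pos': [1.179, 0.32, 1.566, -0.0, 1.257, -0.02], 'qvel': [0.001, -0.002, -0.0, 0.0, 0.0, -0.001], 'joint_efforts': [0.002, -41.247, -23.198, 0.073, 0.046, -0.0], 'position': [208.72, 535.243, 213.16], 'tool_rot': [-3.14, -0.0, 2.77], 'contact_force': [-0.284, 0.534, 0.838], 'torque': [-0.033, 0.003, -0.05], 'finger_force': 0.0, 'grip_width': 1.001}
top [[0.023, -0.994, 0.106, 378.403], [-1.0, -0.023, -0.006, -68.776], [0.009, -0.106, -0.994, 1272.122], [0.0, 0.0, 0.0, 1.0]]
tender_mid [([527.0, -204.0, 68.0], 0.69)]
flat_wagon_mid [([587.0, 43.0, 62.0], 0.76), ([700.0, 296.0, 38.0], 0.76), ([312.0, 152.0, 56.0], 0.74)]
guards_van_mid [([570.0, -38.0, 72.0], 0.78), ([502.0, -435.0, 106.0], 0.75), ([618.0, 108.0, 10.0], 0.23)]
hopper_mid [([613.0, 124.0, 66.0], 0.86)]
slot_black [([564.0, -52.0, 12.0], 0.96)]
slot_brown [([613.0, 110.0, 12.0], 0.67)]
slot_teal [([592.0, 31.0, 13.0], 0.81), ([614.0, 112.0, 12.0], 0.26)]
slot_yellow [([507.0, -202.0, 10.0], 0.93)]
slot_cork [([548.0, -123.0, 17.0], 0.6), ([592.0, 33.0, 13.0], 0.24)]
portal [([506.0, -434.0, 107.0], 0.61)]
side [[0.986, -0.109, 0.129, 383.476], [-0.169, -0.682, 0.712, -715.911], [0.011, -0.723, -0.691, 708.078], [0.0, 0.0, 0.0, 1.0]]
tender_mid [([527.0, -207.0, 66.0], 0.59)]
flat_wagon_mid [([700.0, 275.0, 35.0], 0.8), ([590.0, 29.0, 48.0], 0.65), ([314.0, 131.0, 42.0], 0.56)]
guards_van_mid [([564.0, -50.0, 63.0], 0.82)]
hopper_mid [([618.0, 115.0, 59.0], 0.74)]
slot_black [([569.0, -46.0, 12.0], 0.76), ([525.0, -209.0, 65.0], 0.18)]
slot_brown [([650.0, 120.0, 17.0], 0.93)]
slot_teal [([648.0, 37.0, 14.0], 0.73)]
slot_yellow [([520.0, -215.0, 13.0], 0.7)]
slot_cork [([553.0, -117.0, 14.0], 0.9)]
portal [([501.0, -460.0, 106.0], 0.62)]
```

View pics/top0.png

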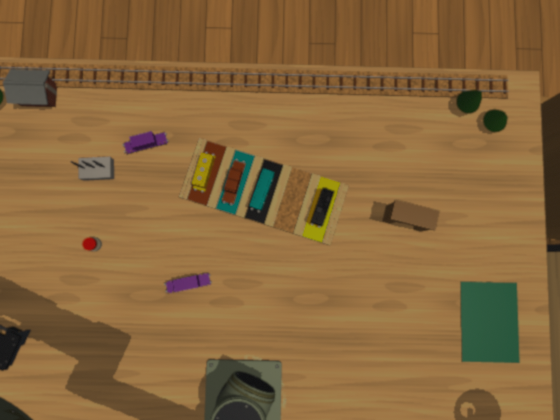

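View pics/side0.png

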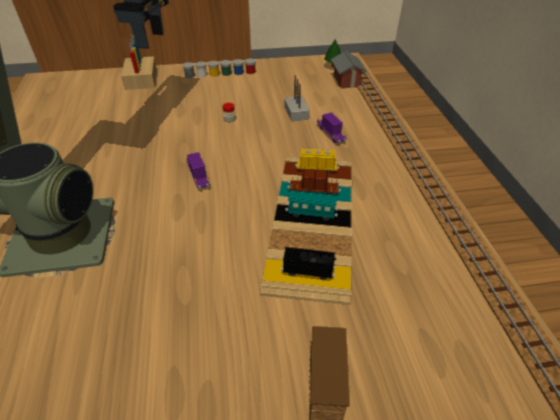

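The top view shows the stand at about (180–347, 140–243). From left to right the slots are:

| Slot | Contents | Pixel |
|---|---|---|
| Brown | Yellow hopper | (203,170) |
| Teal | Brown flat wagon | (234,182) |
| Black | Teal van | (262,190) |
| Cork | Empty | (293,200) |
| Yellow | Black tender | (321,207) |

There are three flat-wagon candidates: (234,182), which is rust-brown, and (145,142) and (188,283), which are both purple. The one at (234,182) matches the description, so the purple ones are left alone.

The side view shows the same order. The portal is at (328,370).

```bash
cat > h.py <<'E'
import numpy as np, cv2
from rig import manip, read_camera, spot_in
def cloud(p):
    K,E,d=p["intrinsics"],p["extrinsics"],p["depth"].astype(float)
    v,u=np.indices(d.shape)
    P=np.stack([(u-K[0,2])/K[0,0]*d,(v-K[1,2])/K[1,1]*d,d,np.ones_like(d)],-1)@E.T
    return P[...,:3]
def rect(xy):   # centre, sizes, angle of the long side (-pi/2..pi/2)
    c,(w,h),a=cv2.minAreaRect(xy.astype(np.float32)); a=np.radians(a)
    if w<h: w,h,a=h,w,a+np.pi/2
    return np.round(c,1),round(w,1),round(h,1),round((a+np.pi/2)%np.pi-np.pi/2,3)
def go(x,y,z,yaw):   # shift and turn (tool axes) from the present pose
    s=manip.read_state(); r,p_,w=s["tool_rot"]
    from scipy.spatial.transform import Rotation as Ro
    R=Ro.from_euler("xyz",[r,p_,w]); G=Ro.from_euler("xyz",[np.pi,0,yaw])
    print("from",np.round(s["position"],1),np.round(s["tool_rot"],3),"shift",np.round(R.inv().apply(np.array([x,y,z])-s["position"]),1),"turn",np.round((R.inv()*G).as_rotvec(),3))
E
python3 - <<'E'
from h import *
for n in("top","side"):
    p=np.load(f"pics/{n}0.npz"); P=cloud(p); z=P[...,2]
    reg=(abs(P[...,0]-560)<180)&(abs(P[...,1]+47)<270)
    m=(reg&(z>8)&(z<90)).astype(np.uint8); k,l,st,_=cv2.connectedComponentsWithStats(m)
    i=1+np.argmax(st[1:,4]); S=l==i
    print(n,"stand",rect(P[S&(z<22)][:,:2]), "floor z pct",np.percentile(z[S&(z<25)],[5,50,95]).round(1))
    T=(S&(z>58)).astype(np.uint8); k,l,st,_=cv2.connectedComponentsWithStats(T)
    for j in range(1,k):
        if st[j,4]>15:
            q=P[l==j]; print(st[j], rect(q[:,:2]),np.median(q[:,2]).round(1),np.median(p["color"][l==j],0))
K=np.load("pics/top0.npz")["intrinsics"];print(K)
im=cv2.imread("pics/top0.png")[120:260,120:360];cv2.imwrite("pics/c.png",cv2.resize(im,None,fx=3.3,fy=3.3,interpolation=2))
E
```

```text
top stand (array([572.8, -40.3]), 450.2, 180.7, np.float64(1.283)) floor z pct [ 9.9 14.8 20.3]
[192 152  21  35 429] (array([619.7, 128. ]), 90.2, 35.6, np.float64(-0.242)) 69.0 [151. 132.  10.]
[224 167  18  26 288] (array([593.,  44.]), 63.8, 33.0, np.float64(-0.256)) 69.4 [93.5 44.  19. ]
[249 168  25  42 502] (array([570.2, -35.7]), 110.7, 34.8, np.float64(-0.323)) 68.7 [ 10. 101.  91.]
[311 187  23  39 451] (array([ 527.8, -202.3]), 103.7, 34.2, np.float64(-0.316)) 67.3 [34. 32. 25.]
side stand (array([571.7, -42.2]), 452.1, 180.2, np.float64(1.283)) floor z pct [11.5 14.6 19.3]
[300 148  36  14 385] (array([618. , 123.9]), 89.5, 40.1, np.float64(-0.259)) 68.7 [171. 134.   5.]
[302 169  27  14 329] (array([592.1,  42.1]), 64.1, 37.1, np.float64(-0.269)) 69.4 [85. 32.  8.]
[288 191  50  18 622] (array([568.6, -37.8]), 109.9, 37.2, np.float64(-0.312)) 68.9 [ 0. 97. 83.]
[283 247  54  23 860] (array([ 526.9, -204.2]), 103.6, 37.4, np.float64(-0.302)) 67.3 [13. 11. 10.]
[[448.94177311   0.         275.76397977]
 [  0.         448.94177311 211.77650615]
 [  0.           0.           1.        ]]
```

View pics/c.png

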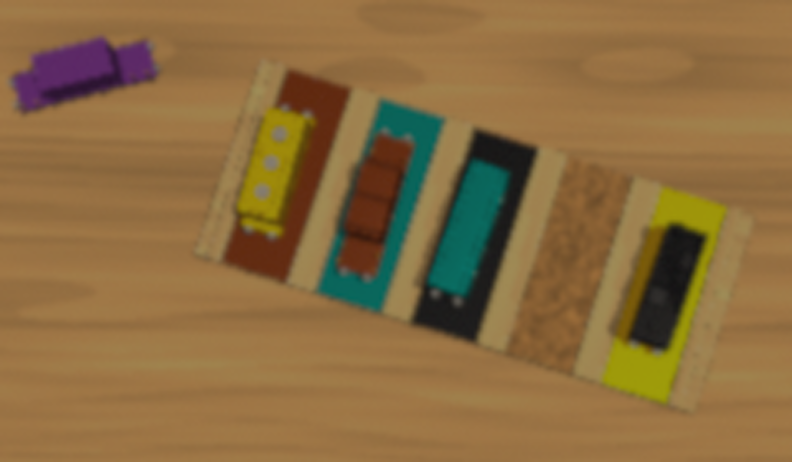

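The crop confirms it: the rust-brown wagon sits in the teal slot at (375,205), and the purple one at (85,75) is a look-alike. The stand centre is (572,−41) with the slot axis at −0.288 rad. Plan: hopper→cork, wagon→brown, van→teal, tender→black, hopper→yellow.

carry_out --targets '[0,0,-0.03,-60,-26,8,62,0,0,-0.06,-120,-52,16,62,0,0,-0.09,-180,-79,24,62,0,0,-0.12,-237,-104,30,62,0,0,-0.12,-293,-128,36,62,0,0,-0.12,-350,-153,42,62,0,0,-0.12,-406,-178,48,62,0,0,-0.12,-460,-201,54,62]' --newtons 20

```text
time: 2.1
position: [562.3, 183.2, 160.5]
tool_rot: [3.141, 0.001, 2.89]
contact_force: [-0.0, 1.1, 0.6]
grip_width: 0.679
finger_force: 0.0
```

```bash
python3 -c "
from h import *
go(618.9,126,140,2.89)"
```

```text
from [562.3 183.2 160.5] [3.141e+00 1.000e-03 2.890e+00] shift [-69.  -41.3  20.5] turn [ 0.001  0.001 -0.   ]
```

carry_out --targets '[0,0,0,-35,-21,10,62,0,0,0,-69,-41,20,62,0,0,0,-69,-41,20,62,0,0,0,-69,-41,55,62,0,0,0,-69,-41,90,62,0,0,0,-69,-41,120,62,0,0,0,-69,-41,131,62,0,0,0,-69,-41,131,62]'

```text
time: 3.1
position: [617.2, 128.5, 29.5]
tool_rot: [-3.142, -0.001, 2.89]
contact_force: [-0.3, -0.2, -0.6]
grip_width: 0.681
finger_force: 0.0
```

carry_out --targets '[0,0,0,0,0,0,25,0,0,0,0,0,0,25,0,0,0,0,0,0,25,0,0,0,0,0,0,25,0,0,0,0,0,0,25,0,0,0,0,0,0,25]' --newtons 20

```text
time: 3.85
position: [617.9, 127.9, 30.2]
tool_rot: [3.141, 0.001, 2.89]
contact_force: [-1.2, -0.4, 6.0]
grip_width: 0.372
finger_force: 20.0
```

```bash
python3 -c "
from h import *
p=read_camera('side');cv2.imwrite('pics/s1.png',cv2.resize(p['color'][100:340,200:460,::-1],None,fx=2,fy=2))
go(548.1,-122.8,115,2.854)"
```

```text
from [617.9 127.9  30.2] [3.141e+00 1.000e-03 2.890e+00] shift [   5.1 -260.1  -84.9] turn [0.    0.001 0.036]
```

View pics/s1.png

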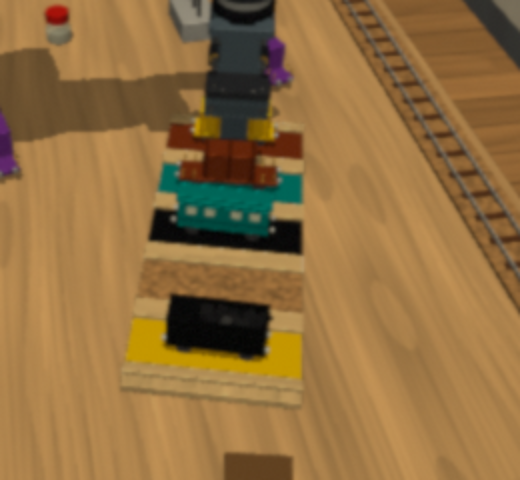

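Side view: the gripper is centred over the yellow hopper at crop (235,125), and the opening of 34 mm matches the hopper's width. Now lift and carry it to cork.

carry_out --targets '[0,0,0,0,0,-10,25,0,0,0,0,0,-35,25,0,0,0,0,0,-65,25,0,0,0,0,0,-90,25,0,0,0.01,1,-20,-90,25,0,0,0.02,2,-60,-90,25,0,0,0.036,3,-105,-90,25,0,0,0.036,4,-150,-90,25]'

```text
time: 4.9
position: [574.1, -18.6, 117.7]
tool_rot: [-3.14, -0.003, 2.853]
contact_force: [0.4, 0.5, -0.7]
grip_width: 0.374
finger_force: 20.0
```

```bash
python3 -c "
from h import *
go(548.1,-122.8,31,2.854)"
```

```text
from [574.1 -18.6 117.7] [-3.140e+00 -3.000e-03  2.853e+00] shift [  -5.  -107.2   86.9] turn [-0.001 -0.003 -0.001]
```

carry_out --targets '[0,0,0,-2,-40,0,25,0,0,0,-4,-80,0,25,0,0,0,-5,-107,0,25,0,0,0,-5,-107,0,25,0,0,0,-5,-107,25,25,0,0,0,-5,-107,50,25,0,0,0,-5,-107,70,25,0,0,0,-5,-107,75,25]'

```text
time: 5.9
position: [549.0, -119.5, 42.4]
tool_rot: [3.142, -0.005, 2.854]
contact_force: [0.3, 0.3, 0.1]
grip_width: 0.374
finger_force: 20.0
```

```bash
python3 -c "
from h import *
go(548.1,-122.8,30.5,2.854)"
```

```text
from [ 549.  -119.5   42.4] [ 3.142 -0.005  2.854] shift [-0.2 -3.4 11.9] turn [ 0.    -0.005  0.   ]
```

carry_out --targets '[0,0,0,0,-1,4,25,0,0,0,0,-2,8,25,0,0,0,0,-2,11,25,0,0,0,0,-2,12,25,0,0,0,0,-2,12,25]'

```text
time: 6.52
position: [550.3, -122.3, 32.6]
tool_rot: [3.141, 0.0, 2.854]
contact_force: [-0.8, -0.3, -1.6]
grip_width: 0.369
finger_force: 20.0
```

carry_out --targets '[0,0,0,0,0,0,62,0,0,0,0,0,0,62,0,0,0,0,0,0,62,0,0,0,0,0,0,62,0,0,0,0,0,-30,62,0,0,0,0,0,-70,62,0,0,0,0,0,-110,62]'

```text
time: 7.4
position: [550.0, -122.2, 143.5]
tool_rot: [3.142, -0.0, 2.854]
contact_force: [0.8, 0.3, 0.2]
grip_width: 0.676
finger_force: 0.0
```

```bash
python3 -c "
from h import *
go(592.5,43,140,2.88);go(592.5,43,37.5,2.88)"
```

```text
from [ 550.  -122.2  143.5] [ 3.142 -0.     2.854] shift [  6.1 170.5   3.5] turn [ 0.    -0.    -0.026]
from [ 550.  -122.2  143.5] [ 3.142 -0.     2.854] shift [  6.1 170.5 106. ] turn [ 0.    -0.    -0.026]
```

carry_out --targets '[0,0,-0.01,2,45,0,62,0,0,-0.026,4,95,2,62,0,0,-0.026,6,145,3,62,0,0,-0.026,6,170,3,62,0,0,-0.026,6,170.5,3,62,0,0,-0.026,6,170.5,40,62,0,0,-0.026,6,170.5,80,62,0,0,-0.026,6,170.5,96,62]'

```text
time: 8.4
position: [591.0, 41.7, 44.4]
tool_rot: [-3.14, -0.004, 2.879]
contact_force: [0.1, -0.6, 0.6]
grip_width: 0.682
finger_force: 0.0
```

```bash
python3 -c "
from h import *
go(592.5,43,37.5,2.88)"
```

```text
from [591.   41.7  44.4] [-3.14  -0.004  2.879] shift [-1.1  1.7  6.9] turn [-0.002 -0.004 -0.001]
```

carry_out --targets '[0,0,0,-1,1,6,62,0,0,0,-1,1,6,62,0,0,0,-1,1,6,25,0,0,0,-1,1,6,25,0,0,0,-1,1,6,25,0,0,0,-1,1,6,25,0,0,0,-1,1,6,25,0,0,0,-1,1,6,25]' --newtons 25

```text
time: 9.4
position: [594.1, 43.4, 40.9]
tool_rot: [-3.141, 0.0, 2.88]
contact_force: [-2.1, -1.5, 5.6]
grip_width: 0.349
finger_force: 25.0
```

```bash
python3 -c "
from h import *
go(620.5,121.7,115,2.854)"
```

```text
from [594.1  43.4  40.9] [-3.141  0.     2.88 ] shift [ -5.3  82.4 -74.1] turn [-0.     0.     0.026]
```

carry_out --targets '[0,0,0,0,0,-10,25,0,0,0,0,0,-30,25,0,0,0.01,-1,10,-45,25,0,0,0.026,-3,40,-45,25,0,0,0.026,-5,70,-45,25,0,0,0.026,-5,82,-45,25,0,0,0.026,-5,82,-25,25,0,0,0.026,-5,82,-10,25]'

```text
time: 10.4
position: [619.4, 121.5, 49.5]
tool_rot: [-3.141, -0.001, 2.854]
contact_force: [0.1, -0.3, -2.7]
grip_width: 0.35
finger_force: 25.0
```

```bash
python3 -c "
from h import *
go(620.5,121.7,40.5,2.854)"
```

```text
from [619.4 121.5  49.5] [-3.141e+00 -1.000e-03  2.854e+00] shift [-1.   0.5  9. ] turn [-0.001 -0.001  0.   ]
```

carry_out --targets '[0,0,0,-1,0,4,25,0,0,0,-1,0,8,25,0,0,0,-1,0,10,25,0,0,0,-1,0,10,25,0,0,0,-1,0,10,62,0,0,0,-1,0,10,62,0,0,0,-1,0,10,62,0,0,0,-1,0,10,62]'

```text
time: 11.4
position: [621.1, 121.2, 40.6]
tool_rot: [3.141, 0.0, 2.854]
contact_force: [-0.3, 0.7, -0.1]
grip_width: 0.677
finger_force: 0.0
```

carry_out --targets '[0,0,0,0,0,-30,62,0,0,0,0,0,-65,62,0,0,0,0,0,-100,62,0,0,0,0,-40,-100,62,0,0,0,0,-80,-100,62,0,0,0,0,-120,-100,62]'

```text
time: 12.15
position: [586.6, 5.2, 140.6]
tool_rot: [3.141, 0.0, 2.854]
contact_force: [-0.1, 0.2, -0.5]
grip_width: 0.682
finger_force: 0.0
```

```bash
python3 -c "
from h import *
go(569.4,-36.8,140,2.824);go(569.4,-36.8,30,2.824)"
```

```text
from [586.6   5.2 140.6] [3.141 0.    2.854] shift [  4.6 -45.1   0.6] turn [0.   0.   0.03]
from [586.6   5.2 140.6] [3.141 0.    2.854] shift [  4.6 -45.1 110.6] turn [0.   0.   0.03]
```

carry_out --targets '[0,0,0.03,4,-30,0,62,0,0,0.03,4.6,-45,0,62,0,0,0.03,4.6,-45,0,62,0,0,0.03,4.6,-45,35,62,0,0,0.03,4.6,-45,70,62,0,0,0.03,4.6,-45,98,62,0,0,0.03,4.6,-45,110,62,0,0,0.03,4.6,-45,110,62]'

```text
time: 13.15
position: [570.0, -35.0, 30.0]
tool_rot: [3.142, -0.001, 2.825]
contact_force: [-0.1, 0.6, -0.1]
grip_width: 0.678
finger_force: 0.0
```

carry_out --targets '[0,0,0,0,0,0,25,0,0,0,0,0,0,25,0,0,0,0,0,0,25,0,0,0,0,0,0,25,0,0,0,0,0,0,25,0,0,0,0,0,0,25]' --newtons 15

```text
time: 13.9
position: [570.2, -35.8, 31.2]
tool_rot: [3.141, 0.001, 2.824]
contact_force: [-1.0, -0.2, 6.5]
grip_width: 0.369
finger_force: 15.0
```

```bash
python3 -c "
from h import *
go(596.3,40.2,30,2.854)"
```

```text
from [570.2 -35.8  31.2] [3.141e+00 1.000e-03 2.824e+00] shift [-1.  80.4  1.2] turn [ 0.     0.001 -0.03 ]
```

carry_out --targets '[0,0,0,0,0,-10,25,0,0,0,0,0,-30,25,0,0,-0.01,0,10,-45,25,0,0,-0.03,-1,40,-45,25,0,0,-0.03,-1,70,-45,25,0,0,-0.03,-1,81,-45,25,0,0,-0.03,-1,81,-25,25,0,0,-0.03,-1,81,-10,25]'

```text
time: 14.9
position: [595.6, 40.9, 39.7]
tool_rot: [-3.141, -0.001, 2.854]
contact_force: [-0.2, 0.2, -0.4]
grip_width: 0.374
finger_force: 15.0
```

carry_out --targets '[0,0,0,0,0,4,25,0,0,0,0,0,8,25,0,0,0,0,0,10,25,0,0,0,0,0,10,25,0,0,0,0,0,10,62,0,0,0,0,0,10,62,0,0,0,0,0,10,62,0,0,0,0,0,10,62]'

```text
time: 15.9
position: [596.1, 41.0, 30.4]
tool_rot: [3.141, 0.0, 2.854]
contact_force: [-0.1, 0.9, 0.1]
grip_width: 0.675
finger_force: 0.0
```

carry_out --targets '[0,0,0,0,0,-30,62,0,0,0,0,0,-65,62,0,0,0,0,0,-110,62,0,0,0,0,-50,-110,62,0,0,0,0,-100,-110,62,0,0,0,0,-150,-110,62,0,0,0,0,-200,-110,62,0,0,0,0,-230,-110,62]'

```text
time: 16.9
position: [529.9, -181.6, 140.5]
tool_rot: [-3.141, 0.0, 2.852]
contact_force: [-0.1, -0.0, -0.3]
grip_width: 0.679
finger_force: 0.0
```

```bash
python3 -c "
from h import *
go(527.2,-203.3,30,2.833)"
```

```text
from [ 529.9 -181.6  140.5] [-3.141  0.     2.852] shift [ -3.6 -21.5 110.5] turn [-0.     0.     0.019]
```

carry_out --targets '[0,0,0.02,-4,-21.5,0,62,0,0,0.02,-4,-21.5,0,62,0,0,0.02,-4,-21.5,35,62,0,0,0.02,-4,-21.5,70,62,0,0,0.02,-4,-21.5,98,62,0,0,0.02,-4,-21.5,110,62,0,0,0.02,-4,-21.5,110,62]'

```text
time: 17.77
position: [528.5, -200.6, 30.1]
tool_rot: [3.141, -0.001, 2.835]
contact_force: [1.2, -0.8, 0.5]
grip_width: 0.68
finger_force: 0.0
```

carry_out --targets '[0,0,0,0,0,0,25,0,0,0,0,0,0,25,0,0,0,0,0,0,25,0,0,0,0,0,0,25,0,0,0,0,0,0,25,0,0,0,0,0,0,25]' --newtons 20

```text
time: 18.52
position: [529.0, -201.9, 31.3]
tool_rot: [-3.141, 0.002, 2.834]
contact_force: [-0.5, -1.6, 5.6]
grip_width: 0.375
finger_force: 20.0
```

```bash
python3 -c "
from h import *
go(572.2,-41.3,30,2.854)"
```

```text
from [ 529.  -201.9   31.3] [-3.141e+00  2.000e-03  2.834e+00] shift [  7.5 166.2   1.2] turn [-0.001  0.002 -0.02 ]
```

carry_out --targets '[0,0,0,0,0,-10,25,0,0,0,0,0,-35,25,0,0,0,0,0,-65,25,0,0,0,0,0,-90,25,0,0,-0.01,1,20,-90,25,0,0,-0.02,3,60,-90,25,0,0,-0.02,5,105,-90,25,0,0,-0.02,7,145,-90,25]'

```text
time: 19.52
position: [564.9, -58.2, 118.8]
tool_rot: [3.141, -0.003, 2.854]
contact_force: [0.7, 0.7, -2.4]
grip_width: 0.372
finger_force: 20.0
```

carry_out --targets '[0,0,0,1,21,0,25,0,0,0,1,21,0,25,0,0,0,1,21,0,25,0,0,0,1,21,25,25,0,0,0,1,21,50,25,0,0,0,1,21,70,25,0,0,0,1,21,80,25,0,0,0,1,21,80,25]'

```text
time: 20.52
position: [570.3, -41.3, 40.0]
tool_rot: [-3.141, -0.001, 2.853]
contact_force: [-0.5, 0.9, -1.8]
grip_width: 0.373
finger_force: 20.0
```

```bash
python3 -c "
from h import *
go(572.2,-41.3,30.5,2.854)"
```

```text
from [570.3 -41.3  40. ] [-3.141e+00 -1.000e-03  2.853e+00] shift [-1.8  0.6  9.5] turn [-0.    -0.001 -0.001]
```

carry_out --targets '[0,0,0,-1,0,4,25,0,0,0,-1,0,8,25,0,0,0,-1,0,10,25,0,0,0,-1,0,10,25,0,0,0,-1,0,10,62,0,0,0,-1,0,10,62,0,0,0,-1,0,10,62,0,0,0,-1,0,10,62]'

```text
time: 21.52
position: [571.8, -40.9, 30.4]
tool_rot: [3.142, -0.0, 2.854]
contact_force: [-0.4, -0.5, -0.0]
grip_width: 0.679
finger_force: 0.0
```

carry_out --targets '[0,0,0,0,0,-30,62,0,0,0,0,0,-65,62,0,0,0,0,0,-110,62,0,0,0,0,-40,-110,62,0,0,0,0,-75,-110,62,0,0,0,0,-85,-110,62,0,0,0,0,-85,-110,62]'

```text
time: 22.4
position: [547.6, -122.5, 140.3]
tool_rot: [3.141, -0.0, 2.853]
contact_force: [-0.3, -0.6, -0.1]
grip_width: 0.682
finger_force: 0.0
```

```bash
python3 -c "
from h import *
go(549,-122.3,30,2.854)"
```

```text
from [ 547.6 -122.5  140.3] [ 3.141 -0.     2.853] shift [ -1.3   0.5 110.3] turn [ 0.001 -0.    -0.001]
```

carry_out --targets '[0,0,0,-1,0,35,62,0,0,0,-1,0,70,62,0,0,0,-1,0,98,62,0,0,0,-1,0,110,62,0,0,0,-1,0,110,62]'

```text
time: 23.02
position: [548.6, -122.0, 30.0]
tool_rot: [3.141, -0.001, 2.855]
contact_force: [0.2, 0.5, 0.3]
grip_width: 0.682
finger_force: 0.0
```

carry_out --targets '[0,0,0,0,0,0,25,0,0,0,0,0,0,25,0,0,0,0,0,0,25,0,0,0,0,0,0,25,0,0,0,0,0,0,25,0,0,0,0,0,0,25]' --newtons 20

```text
time: 23.78
position: [549.0, -122.7, 31.1]
tool_rot: [3.141, 0.001, 2.854]
contact_force: [-0.6, 0.7, 6.1]
grip_width: 0.372
finger_force: 20.0
```

```bash
python3 -c "
from h import *
go(523.9,-204.3,30,2.854)"
```

```text
from [ 549.  -122.7   31.1] [3.141e+00 1.000e-03 2.854e+00] shift [  0.9 -85.3   1.1] turn [ 0.     0.001 -0.   ]
```

carry_out --targets '[0,0,0,0,0,-10,25,0,0,0,0,0,-30,25,0,0,0,0,-10,-45,25,0,0,0,0,-40,-45,25,0,0,0,1,-75,-45,25,0,0,0,1,-85,-45,25,0,0,0,1,-85,-25,25,0,0,0,1,-85,-10,25]'

```text
time: 24.78
position: [523.2, -203.8, 39.8]
tool_rot: [3.141, -0.001, 2.853]
contact_force: [1.5, -0.3, -1.3]
grip_width: 0.373
finger_force: 20.0
```

carry_out --targets '[0,0,0,0,0,4,25,0,0,0,0,0,8,25,0,0,0,0,0,10,25,0,0,0,0,0,10,25,0,0,0,0,0,10,62,0,0,0,0,0,10,62,0,0,0,0,0,10,62,0,0,0,0,0,10,62]'

```text
time: 25.78
position: [523.5, -204.0, 30.4]
tool_rot: [3.142, -0.0, 2.854]
contact_force: [0.1, 1.0, 0.1]
grip_width: 0.679
finger_force: 0.0
```

carry_out --targets '[0,0,0,0,0,-30,62,0,0,0,0,0,-65,62,0,0,0,0,0,-110,62,0,0,0,40,0,-125,62,0,0,0,90,0,-140,62,0,0,0,140,0,-160,62,0,0,0,180,0,-170,62,0,0,0,200,0,-170,62]'

```text
time: 26.78
position: [330.5, -146.8, 201.1]
tool_rot: [-3.141, 0.002, 2.854]
contact_force: [0.2, -0.6, -0.4]
grip_width: 0.676
finger_force: 0.0
```

```bash
python3 - <<'E'
from h import *
print(manip.read_state()["position"])
C=np.array([572.2,-41.3]);a=-.288;M=np.array([[np.cos(a),np.sin(a)],[-np.sin(a),np.cos(a)]])
for n in("top","side"):
    p=read_camera(n);cv2.imwrite(f"pics/{n}9.png",p["color"][:,:,::-1])
    P=cloud(p); z=P[...,2]; L=(P[...,:2]-C)@M.T
    S=(abs(L[...,0])<95)&(abs(L[...,1])<230)
    print(n,"floor",rect(P[S&(z>8)&(z<22)][:,:2]))
    k,l,st,_=cv2.connectedComponentsWithStats((S&(z>58)&(z<80)).astype(np.uint8))
    for j in range(1,k):
        if st[j,4]>15:
            q=P[l==j]; c,w,h,t=rect(q[:,:2]); print(np.median(p["color"][l==j],0),"slot-row coords",(M@(c-C)).round(1),w,h,"yaw err",round(t-a,3),np.median(q[:,2]).round(1))
E
```

```text
[ 330.5047905  -146.80953115  201.05191585]
top floor (array([572.7, -41. ]), 451.4, 180.5, np.float64(1.284))
[98. 43. 17.] slot-row coords [ -0.4 171. ] 64.6 32.5 yaw err -0.01 69.3
[ 10. 104.  93.] slot-row coords [-0.5 86.9] 110.1 34.4 yaw err -0.008 68.5
[26. 25. 25.] slot-row coords [-1.9  2.1] 102.9 34.3 yaw err 0.004 67.3
[162. 153.  10.] slot-row coords [   2.  -167.6] 89.7 34.6 yaw err 0.0 68.6
side floor (array([572. , -41.1]), 453.4, 180.2, np.float64(1.284))
[98. 38. 11.] slot-row coords [ -0.7 169.1] 63.5 38.7 yaw err 0.029 69.4
[  0. 106.  91.] slot-row coords [-1.1 85.2] 109.6 37.8 yaw err -0.006 68.7
[11. 13. 12.] slot-row coords [-2.1 -0.1] 103.0 38.4 yaw err -0.008 67.2
[194. 151.   1.] slot-row coords [   1.7 -169.7] 90.0 37.1 yaw err 0.023 68.9
```

View pics/top9.png

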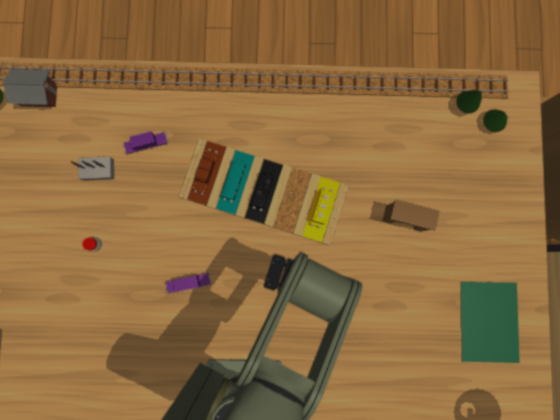

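View pics/side9.png

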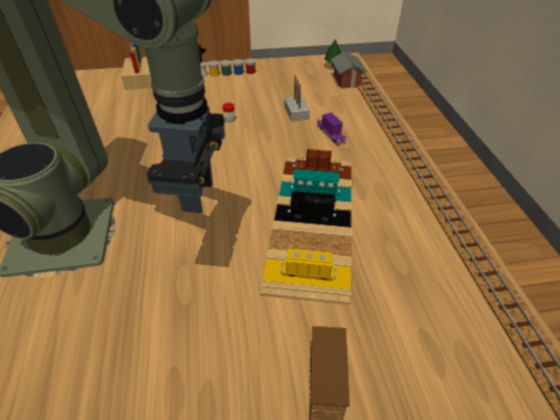

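Both views show every vehicle upright in its own slot: brown at (207,173), teal at (236,182), black at (265,190) and yellow at (323,207) in the top view. They are within about 3 mm of centre. The portal is untouched at (413,215) and the arm is clear.

```bash
python3 -c "
from rig import manip
print(manip.sign_off())"
```

```text
the job is handed in; nothing more can be done
None
```

All four vehicles stand in their own-coloured slots, within about 3 mm of centre and 0.03 rad of alignment by the last camera check, and the job is handed in (about 27 s of the 122 s used; the hand-in returned no verdict).

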